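Press a freshly cemented heel block and hold the pressure

TASK

The black stacked heel block has just been cemented and must be pressed while it grabs: seat it upright in the nest of the press's carriage, flat face toward the fence, let go of it, and slide the carriage (black knob) fully home under the pad. Then push the hand lever (red palm knob) down until the dial's pointer stands in the green, never letting it run into the red, keep it in the green for at least three seconds, and finish while still holding it there. Leave the two tan heel blocks alone.

Things in the scene. Friction and masses are not known exactly. Their poses are not given: they have to be found in the camera images.
- press: green bench lever press, fixed. Origin on the bench straight under the pad; x points from the palm knob to the green column (83 to 125 mm along x); the carriage track runs to -y, 330 mm long, 90 mm wide, rails 24 mm high. Head, pad and lever stand over the origin, so the nest can be loaded only while the carriage is out.
- shuttle (a joint): the carriage's position on its track, m: 0 = home under the pad, against the end stop; grows as it is drawn out along the press's -y, at most 0.16. It starts drawn out and stays where it is left (about 2 N of friction).
- nest (a point): centre of the nest's floor on the carriage, 30 mm above the bench; axes as the press. The heel block's length lies along y. On the +x side a steel fence (9 mm high, face 14.8 mm from the centre) for its flat face; on the -x side two pins, 9 mm high, at (-8.5, +-20.6) mm, that clear its round corners; 8 mm high lips 24.8 mm off at both ends. About 2 mm of play.
- shuttle_grip (a point): middle of the carriage's black upright pull knob, 62 mm above the bench, 110 mm toward the press's -y from the nest; round, 22 mm across; its top is 81 mm above the bench, its steel foot 33 mm.
- heel_black: black stacked heel block, about 25 g, standing on the bench; D-shaped from above: 48 mm long (x), 26 mm deep (y), 28 mm high, narrower at the foot (42 x 23 mm). Origin at the centre of its underside, z up. Flat face at y = -13 mm, round back at y = +13 mm: seated, its y axis points to the press's -x.
- heel_tan_a: a tan heel block of the same shape, standing on the bench; leave it.
- heel_tan_b: another tan heel block of the same shape, standing on the bench; leave it.
- handle_top (a point): top centre of the red mushroom palm knob (41 mm across, almost flat on top) at the lever's end, about 0.25 m above the bench at rest. Hinge axis along the press's y, 105 mm along its x, 190 mm high; the knob's top is 250 mm out along the lever and 34 mm above its line. Pushed down it sinks about 34 mm until the pad meets the heel block, 57 mm to mid green, 71 mm to red.
- press_lever (a joint): angle of the hand lever, rad: 0 = up at rest (the lever then stands 0.12 rad above level), grows as the knob is pushed down, at most 0.34; the ram sinks 105 mm per rad. A spring returns it when let go. Push needed at the knob: about 4 N at first, 5 N before and 7 N after pad contact, 13 N in mid green.
- press_gauge (a joint): pointer of the round dial beside the ram, rad: 0 = no pressure (pointing left), turns clockwise 0.12 per mm that the sprung pad gives way once it bears on the heel block. Green from 0.84 to 1.56 (centre 1.2, pointing straight up the dial), red from 1.9.
- press_pad: round black rubber pressure pad under the ram, 37 mm across; at rest its face is 72 mm above the bench, 14 mm above a seated heel block (this entry's origin lies 72 mm below the face). Sprung: 4 N at touch, 1.2 N more per mm.
- heel_flat (a point): middle of the black heel block's flat face, 14 mm above its underside; seated, it lies toward the fence, about 13 mm to +x of the nest's centre.
There are look-alikes about, which are no part of the job. What is shaped like the heel_black but pink or yellow is not meant.

How it is judged:
By the outcome, as a careful person would: the job done as asked, in the order asked, and still so for the second after the job is handed in, while the arm keeps its last pose, push and grip.
It also fails if it takes over 72 s, if anything falls off the work surface, if the arm or the gripper's body presses on something with over 40 N, if the wrist force passes 120 N, or if a joint passes its speed limit or range.

ROBOT

A 7-joint arm with a two-finger parallel gripper is mounted at the origin on a cart in front of the work surface, level with it; the furniture and walls round the work are solid. World frame = base frame: x ahead of the robot, y to its left, z up, the work surface at z = 0. Lengths are in mm, angles in rad, forces in N, time in s.
With the tool pointing down it reaches from about 400 to 900 mm from the base axis. Payload 5.6 kg.
Tool frame: the origin (TCP) lies midway between the tips of the shut fingers; the grasp point (between the pads) lies 19 mm behind it; z points along the fingers, y is the direction in which the jaws open and shut (so a half turn about z gives the same grasp; the last joint's range is limited). The gripper opens to 92 mm and grips with 3 to 60 N. Pads are 20 mm wide; open, the fingers measure 128 mm over their backs; the gripper's body (75 mm by 189 mm) begins 69 mm behind the grasp point.
Start: joints at [-1.347, 0.468, -0.012, 1.603, 0.006, 1.071, -0.056], TCP at [171.411, 626.999, 214.592] pointing down, gripper open.
Joint ranges: [-2.53, 2.53], [-0.31, 2.02], [-1.57, 1.55], [0.28, 2.44], [-1.29, 4.43], [0.15, 1.84], [-2.92, 2.92]. Speed limits (rad/s): [2.57, 2.57, 3.14, 3.14, 3.14, 3.14, 3.14].

INTERFACE

Orientations are given as a 3x3 rotation matrix whose columns are the frame's x, y, z axes.
In Python, from workcell import manip gives the robot as it stands.
- The arm moves only by the shell command python3 -m inch 'ROWS' [FORCE]. ROWS is JSON, a list that holds one entry, the list of rows, each a list of 7 numbers: the turn, a rotation vector about the tool's x, y, z in rad, then the shift along the tool's x, y, z in mm, then the closure, from 0 (fully open) to 1 (shut). A call has 1 to 8 rows; each row shifts and turns the commanded pose from where the row before left it, along the tool's axes as they then stand; what a row does not reach is not made up. A row lasts 1/12 s, in which the tool goes at most 41.7 mm and 7.16 degrees, less where a joint would pass 70% of its speed; a pose out of reach is approached as far as the arm can. A call with a gripper value outside its range is refused whole. The fingers move at their own pace and stop on an object; FORCE is the grip in N (left out, the last holds). Time passes only in rows, so rows that do not move let the fingers close. It gives the time, the measured TCP pose, the force and the opening at its end, in the units of the state.
- manip.get_state(): the state, without advancing time (a new reading comes with each control period).
- manip.snapshot(name): name is "side" or "top"; returns (picture, depth): 420x560x3 uint8, blue, green, red; 420x560 float32, mm along the optical axis (not along the pixel's ray), 0 where there is no reading.
- manip.camera_info(name): a dict with "fx", "fy", "cx", "cy" (pixels), "R" (3x3) and "t" (3): a world point X has camera coordinates R X + t. Camera axes: x right, y down, z forward; pixel columns grow to the right and rows downward; lengths in mm; the calibration is good to about 2 mm. A picture is of the moment at which its call begins. camera_info takes no time and is no camera call.
- manip.job_done(): hands the job in, once; it reports no verdict.
The state is a dict: "time": time; "q": joint angles; "qvel": joint speeds; "effort": joint torques, N m; "ee_pos": TCP position; "ee_rot": TCP orientation; "contact_force": force on the tool from outside, world axes, zero at the start; "moment": the same for the moment, N m; "finger_gap": opening from 0.0 (shut) to 1.0 (fully open).
Only numpy, scipy, OpenCV 4.12 (cv2) and the standard library are available. Lean on these libraries where they do the work, as an engineer would, in place of code of your own. Each camera call takes 0.05 s, during which the arm holds its last target. There are 200 camera calls.

## Working session

There is one attempt and no reset: what is moved stays moved. The work goes in short steps, Python scripts to look and compute and a shell command to move; the robot and the scene stay as the last step left them, time stands still between calls to the robot, and variables do not carry over. Pictures are saved under pics/ and viewed, about 8 in all and at most 12, crops included, and the job is handed in when it is done.

```bash
mkdir -p pics; ls
python3 - <<'E'
from workcell import manip
import cv2,numpy as np
for n in("top","side"):
    p,d=manip.snapshot(n); cv2.imwrite(f"pics/{n}0.png",p); np.save(f"pics/{n}0.npy",d); c=manip.camera_info(n); print(n,c)
s=manip.get_state(); print(s)
E
```

```text
pics
top {'fx': 458.55409934204874, 'fy': 458.55409934204874, 'cx': 282.6538537599051, 'cy': 207.9975401292584, 'R': array([[ 0.13423032, -0.99092068, -0.00764398],
       [-0.82915143, -0.10808607, -0.54847544],
       [ 0.54266945,  0.07996005, -0.83613172]]), 't': array([-99.24738105, 549.77850914, 812.05506988])}
side {'fx': 504.10561373965936, 'fy': 504.10561373965936, 'cx': 273.1753844444586, 'cy': 211.03835765843652, 'R': array([[ 0.29164338, -0.95652049, -0.00356232],
       [-0.3900537 , -0.11552533, -0.91351629],
       [ 0.87338551,  0.26781047, -0.40678655]]), 't': array([-188.06077423,  369.53610732,  639.23131653])}
{'time': 0.1, 'q': array([-1.34700232,  0.46826938, -0.01158294,  1.60350713,  0.00603138,
        1.07142533, -0.05631372]), 'qvel': array([ 0.00110444, -0.00102451,  0.00132222, -0.00129559,  0.00085562,
       -0.00047568, -0.00082889]), 'effort': array([ 8.34103703e-04, -5.21644235e+01, -1.27003557e-02, -2.44363904e+01,
       -5.68206911e-02,  1.41673180e-02,  5.50856691e-05]), 'ee_pos': array([171.31489517, 626.4790462 , 213.75852326]), 'ee_rot': array([[-9.64599742e-01,  2.63718156e-01, -2.67997574e-04],
       [ 2.63718249e-01,  9.64598504e-01, -1.55296465e-03],
       [-1.51034916e-04, -1.56866515e-03, -9.99998758e-01]]), 'contact_force': array([ 0.47142069, -0.25453851, -0.22128671]), 'moment': array([-0.03733558, -0.03274372,  0.0261315 ]), 'finger_gap': 1.000686896073314}
```

View pics/top0.png

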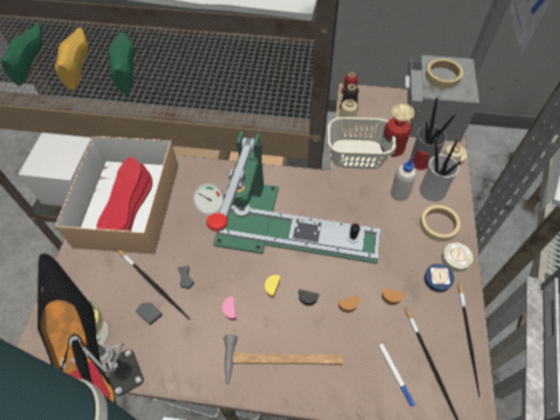

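View pics/side0.png

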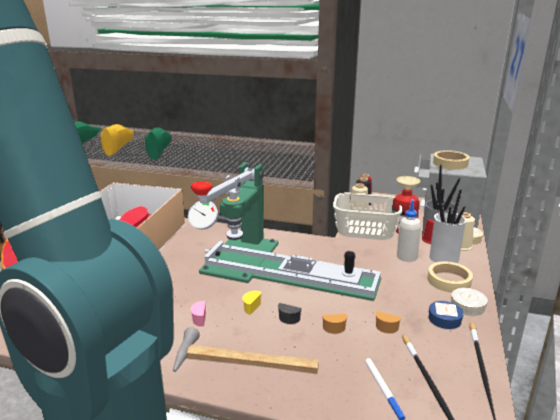

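The top view shows the black heel at (309,297), tan blocks at (349,303) and (392,296), the nest at about (307,231), the black pull knob at (354,232) and the red palm knob at (217,222). Next I'll measure these and build an enlarged composite.

```bash
cat > h.py <<'E'
import cv2,numpy as np
from workcell import manip
def cloud(n,d):
    c=manip.camera_info(n); v,u=np.mgrid[:420,:560]
    P=np.stack([(u-c['cx'])/c['fx']*d,(v-c['cy'])/c['fy']*d,d],-1)
    return (P-c['t'])@c['R']
def proj(n,X):
    c=manip.camera_info(n); p=c['R']@np.array(X,float)+c['t']; return c['cx']+c['fx']*p[0]/p[2],c['cy']+c['fy']*p[1]/p[2]
def unproj(n,u,v,z):
    c=manip.camera_info(n); r=c['R'].T@np.array([(u-c['cx'])/c['fx'],(v-c['cy'])/c['fy'],1]); o=-c['R'].T@c['t']
    return o+r*(z-o[2])/r[2]
E
python3 - <<'E'
from h import *
im=[];
for n,(a,b,c,d) in dict(top=(285,380,215,310),side=(270,365,235,330)).items():
    p=cv2.imread(f"pics/{n}0.png"); im.append(cv2.resize(p[c:d,a:b],(400,400),interpolation=cv2.INTER_CUBIC))
cv2.imwrite("pics/crop0.png",np.hstack(im))
for n in("top","side"):
    p=cv2.imread(f"pics/{n}0.png").astype(int); D=np.load(f"pics/{n}0.npy"); W=cloud(n,D); mx=p.max(2); mn=p.min(2)
    ok=(D>0)
    print(n,"table z",np.median(W[...,2][(ok)&(abs(W[...,2])<15)]))
    def box(a,b,c,d):
        m=np.zeros((420,560),bool); m[c:d,a:b]=1; return m
    hb=box(295,325,285,310) if n=="top" else box(274,305,300,325)
    m=hb&ok&(mx<95)&(W[...,2]>22); Q=W[m]
    print("heel top",len(Q),np.median(Q[:,2]),cv2.minAreaRect(Q[:,:2].astype(np.float32)), Q[:,:2].mean(0))
    kb=box(345,365,220,245) if n=="top" else box(340,360,248,280)
    Q=W[kb&ok&(mx<70)&(W[...,2]>45)]; T=Q[Q[:,2]>75]
    print("pull",len(Q),Q.mean(0),"top",len(T),T.mean(0),T.min(0),T.max(0))
    r=(p[...,2]>130)&(p[...,1]<70)&(p[...,0]<70)&ok&(W[...,2]>200)&(W[...,2]<290)
    Q=W[r]; 
    for _ in range(2): Q=Q[np.linalg.norm(Q-np.median(Q,0),axis=1)<40]
    T=Q[Q[:,2]>Q[:,2].max()-6]
    print("red",len(Q),Q.mean(0),Q.min(0),Q.max(0),"T",T.mean(0))
    g=ok&(p[...,1]>p[...,2]+25)&(p[...,1]>p[...,0]+5)&(W[...,2]>-5)&(W[...,2]<40)&(box(190,390,170,290))
    Q=W[g]; print("green base",len(Q),cv2.minAreaRect(Q[:,:2].astype(np.float32)))
    # track rails: points z 15..45
    k=ok&box(190,390,190,300)&(W[...,2]>18)&(W[...,2]<45)&(mn>120)
    Q=W[k][:,:2].astype(np.float32); print("rails",len(Q),cv2.minAreaRect(Q),cv2.fitLine(Q,cv2.DIST_HUBER,0,.01,.01).ravel())
E
```

```text
top table z 1.2392791907182907
heel top 158 28.37604335775906 ((421.6326904296875, -97.99298858642578), (41.01163864135742, 21.674482345581055), 84.68700408935547) [422.12979168 -98.33140075]
pull 86 [ 577.87569148 -187.94480889   71.34792314] top 48 [ 579.97507723 -187.9134514    79.88244633] [ 573.27678237 -196.06292909   75.22557856] [ 590.47248904 -179.86257577   83.56685962]
red 254 [152.85910121 199.60098092 265.57199533] [130.46664528 176.53476179 258.6471774 ] [176.52748328 222.83044268 271.04411088] T [157.66035656 203.72058628 266.91447418]
green base 2464 ((623.9298095703125, -53.500579833984375), (386.2071228027344, 194.60951232910156), 89.79109191894531)
rails 2496 ((511.02264404296875, -58.070220947265625), (378.38720703125, 248.6999053955078), 87.54832458496094) [ 4.2423584e-02 -9.9909973e-01  5.7260565e+02 -8.2614693e+01]
side table z 1.828257998636124
heel top 80 26.948930502944954 ((417.248291015625, -101.20516967773438), (16.380817413330078, 40.595638275146484), 8.643919944763184) [ 415.80742043 -102.35293302]
pull 158 [ 577.51296596 -188.42296697   66.79603907] top 55 [ 579.4954921  -188.07432977   79.52656751] [ 571.88525386 -197.73451947   75.19309551] [ 593.97821819 -178.51789072   83.18214138]
red 199 [449.22336183  82.09792184 250.65631482] [437.92848688  66.22425367 237.64224326] [471.44857485 104.76082708 257.40438827] T [452.35615924  83.42170616 254.29354563]
green base 2055 ((620.9669189453125, -57.563262939453125), (392.1876220703125, 201.12635803222656), 87.7695541381836)
rails 3140 ((737.6284790039062, -58.63690185546875), (534.1561279296875, 521.154296875), 31.866125106811523) [ 8.4463768e-02 -9.9642652e-01  5.8017944e+02 -6.1282383e+01]
```

View pics/crop0.png

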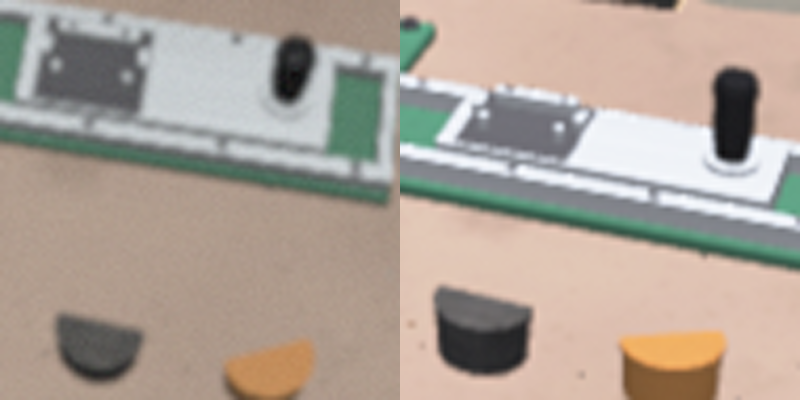

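```bash
cat >> h.py <<'E'
def ortho(n,img,z,x0,x1,y0,y1,s):
    # image up=+x, left=+y ; pixel (c,r): x=x1-r/s, y=y1-c/s
    c=manip.camera_info(n); K=np.array([[c['fx'],0,c['cx']],[0,c['fy'],c['cy']],[0,0,1]])
    H=K@np.column_stack([c['R'][:,0],c['R'][:,1],c['R'][:,2]*z+c['t']])
    A=np.array([[0,-1/s,x1],[-1/s,0,y1],[0,0,1]])
    return cv2.warpPerspective(img,H@A,(int((y1-y0)*s),int((x1-x0)*s)),flags=cv2.INTER_CUBIC|cv2.WARP_INVERSE_MAP)
E
python3 - <<'E'
from h import *
L=[]
for n in("top","side"):
    p=cv2.imread(f"pics/{n}0.png")
    a=ortho(n,p,30,530,640,-240,110,1.8); b=ortho(n,p,28,390,445,-240,110,1.8)
    for im,x1,z in((a,640,30),(b,445,28)):
        for y in range(-200,110,50): cv2.line(im,(int((110-y)*1.8),0),(int((110-y)*1.8),5),(0,0,255),1)
        for x in range(400,640,10):
            r=int((x1-x)*1.8)
            if 0<=r<im.shape[0]: cv2.line(im,(0,r),(6 if x%50 else 14,r),(0,0,255),1)
    L+=[a,b]
cv2.imwrite("pics/ortho0.png",np.vstack(L))
E
```

```text
(no output)
```

View pics/ortho0.png

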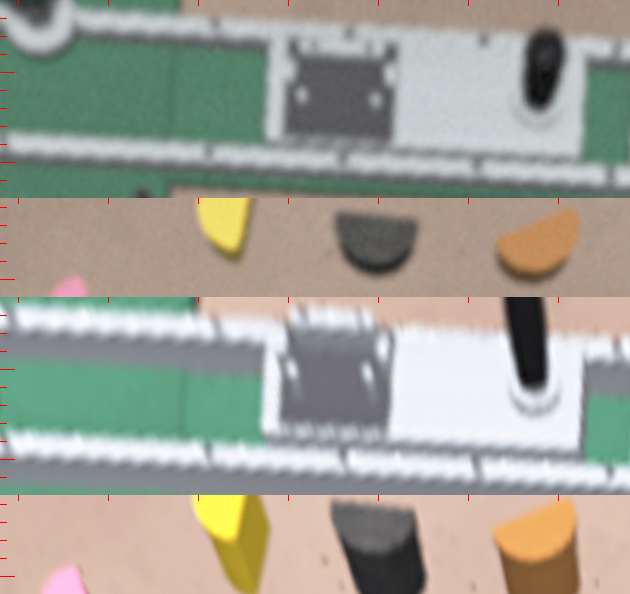

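The top ortho shows the black heel's flat edge from (336,212) to (417,221). That puts its centre at about (421,-98), with the flat side facing +x and a yaw of about -6°. The nest is near (589,-78), the track yaw is about -3°, and the pull knob is at about (581,-188). I'll retract and swing around to the heel.

```bash
python3 -m inch '[[[0,0,0,0,-36,-16,0],[0,0,0,0,-36,-16,0],[0,0,0,0,-36,-16,0],[0,0,0,0,-36,-16,0],[0,0,0,0,-36,-16,0],[0,0,0,0,-36,0,0],[0,0,0,0,0,0,0]]]'
python3 -m inch '[[[0,0,0.07,-30.2,0,0,0],[0,0,0.07,-30.2,0,0,0],[0,0,0.07,-30.2,0,0,0],[0,0,0.07,-30.2,0,0,0],[0,0,0,0,0,0,0]]]'
```

```text
time: 0.68
ee_pos: [113.2, 413.4, 295.0]
ee_rot: [[-0.965, 0.263, -0.0], [0.263, 0.965, -0.001], [-0.0, -0.001, -1.0]]
contact_force: [0.1, -0.6, -0.2]
finger_gap: 0.995
time: 1.1
ee_pos: [231.7, 372.2, 294.4]
ee_rot: [[-0.848, 0.529, 0.002], [0.529, 0.848, -0.001], [-0.002, -0.0, -1.0]]
contact_force: [0.9, -0.6, -0.2]
finger_gap: 0.997
```

```bash
python3 -m inch '[[[0,0,0.07,-30.2,0,0,0],[0,0,0.07,-30.2,0,0,0],[0,0,0.07,-30.2,0,0,0],[0,0,0.07,-30.2,0,0,0],[0,0,0.07,-30.2,0,0,0],[0,0,0.07,-30.2,0,0,0],[0,0,0.07,-30.2,0,0,0],[0,0,0.07,-30.2,0,0,0]]]'
python3 -m inch '[[[0,0,0.07,-30.2,0,0,0],[0,0,0.07,-30.2,0,0,0],[0,0,0.07,-30.2,0,0,0],[0,0,0.07,-30.2,0,0,0],[0,0,0.07,-30.2,0,0,0],[0,0,0.07,-30.2,0,0,0],[0,0,0.07,-30.2,0,0,0],[0,0,0,0,0,0,0]]]'
```

```text
time: 1.77
ee_pos: [395.0, 204.3, 294.3]
ee_rot: [[-0.445, 0.896, -0.0], [0.896, 0.445, -0.0], [-0.0, -0.0, -1.0]]
contact_force: [1.3, 0.3, -0.3]
finger_gap: 1.001
time: 2.43
ee_pos: [446.9, -2.9, 294.7]
ee_rot: [[0.036, 0.999, 0.0], [0.999, -0.036, -0.002], [-0.002, 0.0, -1.0]]
contact_force: [0.7, -0.6, 0.0]
finger_gap: 1.003
```

```bash
python3 -m inch '[[[0,0,0.07,0,0,0,0.4],[0,0,0,-32.4,-5.2,0,0.4],[0,0,0,-32.4,-5.2,0,0.4],[0,0,0,-32.4,-5.3,0,0.4],[0,0,0,0,0,40,0.4],[0,0,0,0,0,40,0.4],[0,0,0,0,0,40,0.4],[0,0,0,0,0,0,0.4]]]'
python3 -m inch '[[[0,0,0,0,0,40,0.4],[0,0,0,0,0,35,0.4],[0,0,0,0,0,0,0.4],[0,0,0,0,0,0,0.4]]]'
python3 - <<'E'
from h import *
s=manip.get_state();P=s['ee_pos'];print(P,s['ee_rot'][:,1],s['finger_gap'])
L=[]
for n in("top","side"):
    p,d=manip.snapshot(n); cv2.imwrite(f"pics/{n}1.png",p)
    u,v=proj(n,P); u2,v2=proj(n,[421,-98,28]);print(n,u,v,u2,v2)
    cx,cy=int((u+u2)/2),int((v+v2)/2); cx,cy=max(cx,40),max(cy,40)
    L.append(cv2.resize(p[cy-40:cy+40,cx-40:cx+40],(400,400),interpolation=cv2.INTER_CUBIC)); print("orig",cx-40,cy-40)
cv2.imwrite("pics/c1.png",np.hstack(L))
E
```

```text
time: 3.1
ee_pos: [416.8, -91.8, 168.7]
ee_rot: [[0.095, 0.995, -0.014], [0.995, -0.095, -0.003], [-0.004, -0.013, -1.0]]
contact_force: [-1.3, -0.4, -0.2]
finger_gap: 0.597
time: 3.43
ee_pos: [421.7, -92.6, 100.0]
ee_rot: [[0.096, 0.995, -0.003], [0.995, -0.096, -0.0], [-0.001, -0.003, -1.0]]
contact_force: [0.6, 0.3, 0.8]
finger_gap: 0.601
[421.69118676 -92.58195583 100.02274819] [ 0.99541827 -0.09557929 -0.00265927] 0.6005214490553594
top 305.9871814226285 282.960283280666 307.2609064010528 297.021679150871
orig 266 249
side 285.5488320326336 277.59459734332245 287.9249391413588 310.40757922721343
orig 246 254
```

View pics/c1.png

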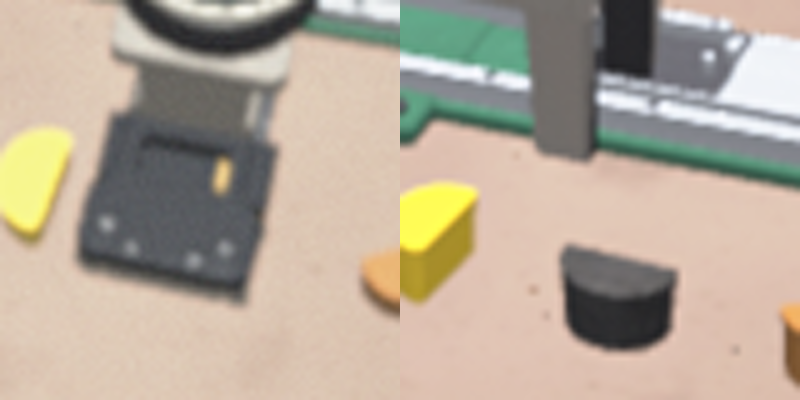

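```bash
python3 -m inch '[[[0,0,0,-5.3,1.8,30,0.4],[0,0,0,0,0,30,0.4],[0,0,0,0,0,20,0.4],[0,0,0,0,0,8,0.4],[0,0,0,0,0,0,0.4],[0,0,0,0,0,0,0.8],[0,0,0,0,0,0,0.8],[0,0,0,0,0,0,0.8]]]' 12
python3 -m inch '[[[0,0,0,0,0,0,0.8],[0,0,0,0,0,0,0.8],[0,0,0,0,0,0,0.8]]]'
```

```text
time: 4.2
ee_pos: [424.6, -98.1, 13.2]
ee_rot: [[0.096, 0.995, 0.003], [0.995, -0.096, 0.0], [0.001, 0.003, -1.0]]
contact_force: [-0.1, 0.1, -0.0]
finger_gap: 0.402
time: 4.45
ee_pos: [424.0, -98.1, 12.3]
ee_rot: [[0.096, 0.995, 0.002], [0.995, -0.096, 0.0], [0.0, 0.002, -1.0]]
contact_force: [-0.8, -0.1, 6.9]
finger_gap: 0.279
```

```bash
python3 -m inch '[[[0,0,0,0,0,-15,0.8],[0,0,0,0,0,-30,0.8],[0,0,-0.044,0,0,-33,0.8],[0,0,0,6,33,0,0.8],[0,0,0,6,33,0,0.8],[0,0,0,6,33,0,0.8],[0,0,0,6,33,0,0.8],[0,0,0,4.6,31.7,0,0.8]]]'
python3 -m inch '[[[0,0,0,0,0,0,0.8],[0,0,0,0,0,0,0.8],[0,0,0,0,0,0,0.8]]]'
python3 - <<'E'
from h import *
s=manip.get_state();P=s['ee_pos'];R=s['ee_rot'];print(P,R[:,1],s['finger_gap'])
c=P-np.array([0,0,12.3])
L=[]
for n in("top","side"):
    p,d=manip.snapshot(n); cv2.imwrite(f"pics/{n}2.png",p)
    u,v=proj(n,[589,-78,50]); a,b=int(u)-50,int(v)-55; print(n,"orig",a,b)
    L.append(cv2.resize(p[b:b+100,a:a+100],(400,400),interpolation=cv2.INTER_CUBIC))
    for k,X in dict(flatL=c+R@[-24,13,-28.],flatR=c+R@[24,13,-28.],back=c+R@[0,-13,-28.]).items():
        print(k,X.round(1),((np.array(proj(n,X))-[a,b])*4).round())
cv2.imwrite("pics/c2.png",np.hstack(L))
E
```

```text
time: 5.12
ee_pos: [589.6, -77.1, 89.6]
ee_rot: [[0.051, 0.999, -0.0], [0.999, -0.051, 0.001], [0.001, -0.0, -1.0]]
contact_force: [-0.3, 0.2, 1.1]
finger_gap: 0.28
time: 5.37
ee_pos: [586.7, -78.4, 89.0]
ee_rot: [[0.053, 0.999, -0.002], [0.999, -0.053, -0.0], [-0.0, -0.002, -1.0]]
contact_force: [-0.2, -0.1, -0.7]
finger_gap: 0.277
[586.74587163 -78.44747504  88.97997456] [ 0.99861622 -0.0525491  -0.00206016] 0.27739716791846825
top orig 256 170
flatL [ 598.5 -103.1  104.7] [252. 165.]
flatR [601.  -55.2 104.6] [168. 152.]
back [573.8 -77.8 104.7] [203. 196.]
side orig 249 202
flatL [ 598.5 -103.1  104.7] [253. 133.]
flatR [601.  -55.2 104.6] [169. 120.]
back [573.8 -77.8 104.7] [196. 147.]
```

View pics/c2.png

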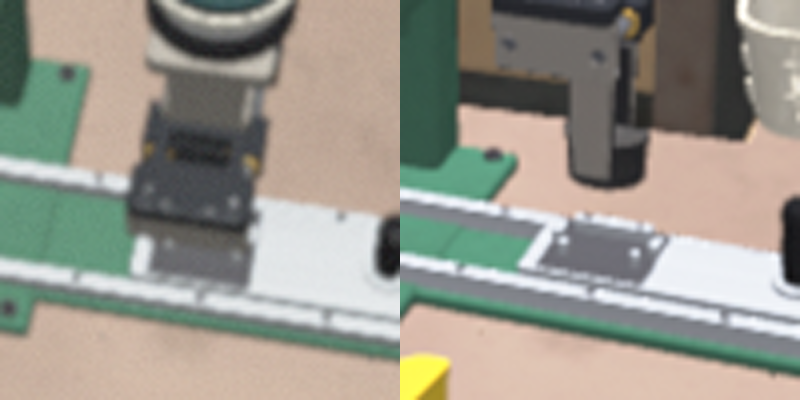

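```bash
cat > ov.py <<'E'
from h import *
import sys
X,Y,psi=map(float,sys.argv[1:4]); out=sys.argv[4]
psi=np.radians(psi); R=np.array([[np.cos(psi),-np.sin(psi)],[np.sin(psi),np.cos(psi)]])
W=lambda x,y,z:np.r_[R@[x,y]+[X,Y],z]
segs=[((14.8,-23,39),(14.8,23,39)),((14.8,-23,30),(14.8,23,30)),((-8.5,20.6,30),(-8.5,20.6,39)),((-8.5,-20.6,30),(-8.5,-20.6,39)),((-13,24.8,30),(13,24.8,30)),((-13,-24.8,30),(-13+26,-24.8,30)),
((45,-150,24),(45,40,24)),((-45,-150,24),(-45,40,24)),((-45,-150,0),(-45,40,0))]
segs+=[((11*np.cos(t),-110+11*np.sin(t),81),(11*np.cos(t+.4),-110+11*np.sin(t+.4),81)) for t in np.arange(0,6.3,.4)]
L=[]
for n in("top","side"):
    p=cv2.imread(f"pics/{n}0.png"); u,v=proj(n,W(0,-50,30)); a,b=int(u)-48,int(v)-35
    im=cv2.resize(p[b:b+70,a:a+97],(776,560),interpolation=cv2.INTER_CUBIC)[100:400] if 0 else cv2.resize(p[b:b+37*2,a:a+100],(800,592),interpolation=cv2.INTER_CUBIC)[110:410]
    for s,e in segs:
        q=[tuple(int(t) for t in (np.array(proj(n,W(*w)))-[a,b]+.5)*8-[0,110]) for w in(s,e)]
        cv2.line(im,q[0],q[1],(0,0,255),1,cv2.LINE_AA)
    L.append(im)
cv2.imwrite(out,np.vstack(L))
E
python3 ov.py 589 -78 -3 pics/ov1.png
```

```text
(no output)
```

View pics/ov1.png

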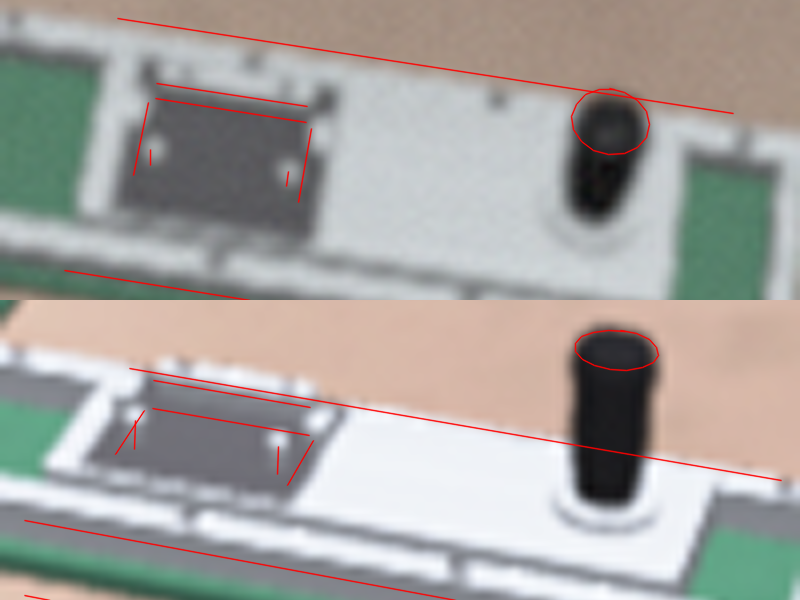

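Overlaid on the first pictures, the model nest at (589,-78,-3°) fits the knob and fence to about 1–2 mm. The held block is upright. I'll nudge it and lower it gently.

```bash
python3 -m inch '[[[0,0,0,-1.2,3.2,0,0.8],[0,0,0,0,0,15,0.8],[0,0,0,0,0,15,0.8],[0,0,0,0,0,4,0.8],[0,0,0,0,0,0,0.8],[0,0,0,0,0,0,0.8]]]'
python3 -m inch '[[[0,0,0,0,0,3,0.8],[0,0,0,0,0,3,0.8],[0,0,0,0,0,0,0.8]]]'
python3 -m inch '[[[0,0,0,0,0,2,0.8],[0,0,0,0,0,2,0.8],[0,0,0,0,0,0,0.8]]]'
```

```text
time: 5.97
ee_pos: [591.1, -79.8, 55.9]
ee_rot: [[0.053, 0.999, -0.0], [0.999, -0.053, -0.0], [-0.0, -0.0, -1.0]]
contact_force: [0.0, -0.2, -0.2]
finger_gap: 0.281
time: 6.22
ee_pos: [591.1, -79.4, 49.5]
ee_rot: [[0.052, 0.999, -0.0], [0.999, -0.052, 0.0], [0.0, -0.0, -1.0]]
contact_force: [0.2, 0.2, -0.4]
finger_gap: 0.279
time: 6.47
ee_pos: [591.0, -79.4, 45.3]
ee_rot: [[0.052, 0.999, -0.0], [0.999, -0.052, 0.0], [0.0, -0.0, -1.0]]
contact_force: [0.3, -0.5, -0.4]
finger_gap: 0.278
```

```bash
python3 -m inch '[[[0,0,0,0,0,1.5,0.8],[0,0,0,0,0,1,0.8],[0,0,0,0,0,0,0.8]]]'
python3 -m inch '[[[0,0,0,0,0,1,0.8],[0,0,0,0,0,0,0.8]]]'
python3 - <<'E'
from h import *
L=[]
for n,(a,b) in dict(top=(256,180),side=(255,215)).items():
    p,d=manip.snapshot(n); cv2.imwrite(f"pics/{n}3.png",p)
    L.append(cv2.resize(p[b:b+80,a:a+80],(400,400),interpolation=cv2.INTER_CUBIC))
cv2.imwrite("pics/c3.png",np.hstack(L))
E
```

```text
time: 6.72
ee_pos: [591.1, -79.4, 42.9]
ee_rot: [[0.052, 0.999, -0.0], [0.999, -0.052, 0.0], [0.0, -0.0, -1.0]]
contact_force: [-0.2, -0.5, -0.7]
finger_gap: 0.277
time: 6.88
ee_pos: [591.3, -79.5, 42.0]
ee_rot: [[0.052, 0.999, 0.0], [0.999, -0.052, -0.0], [-0.0, 0.0, -1.0]]
contact_force: [0.7, -0.2, -0.0]
finger_gap: 0.277
```

View pics/c3.png

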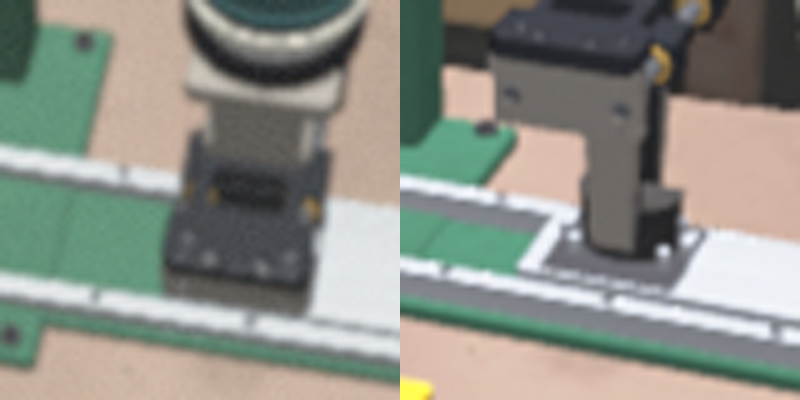

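```bash
python3 -m inch '[[[0,0,0,0,0,1,0.8],[0,0,0,0,0,0,0.8]]]'
python3 -m inch '[[[0,0,0,0,0,0.7,0.8],[0,0,0,0,0,0,0.8]]]'
```

```text
time: 7.15
ee_pos: [591.5, -79.5, 41.8]
ee_rot: [[0.052, 0.999, 0.001], [0.999, -0.052, 0.0], [0.0, 0.0, -1.0]]
contact_force: [-2.4, 0.1, 5.0]
finger_gap: 0.281
time: 7.32
ee_pos: [591.6, -79.5, 41.7]
ee_rot: [[0.052, 0.999, 0.001], [0.999, -0.052, 0.001], [0.001, 0.001, -1.0]]
contact_force: [-2.8, 1.0, 8.3]
finger_gap: 0.279
```

```bash
python3 -m inch '[[[0,0,0,0,0,-1.2,0.8],[0,0,0,0,0,0,0.5],[0,0,0,0,0,0,0.5],[0,0,0,0,0,0,0.5],[0,0,0,0,0,-10,0.5],[0,0,0,0,0,-30,0.5],[0,0,0,0,0,-30,0.5],[0,0,0,0,0,-35,0.5]]]'
python3 -m inch '[[[0,0,0,0,0,-30,0.5],[0,0,0,0,-33,0,0.5],[0,0,0,0,-33,0,0.5],[0,0,0,0,-33,0,0.5],[0,0,0,0,0,0,0.5]]]'
python3 - <<'E'
from h import *
L=[]
for n,(a,b) in dict(top=(266,190),side=(265,205)).items():
    p,d=manip.snapshot(n); cv2.imwrite(f"pics/{n}4.png",p); np.save(f"pics/{n}4.npy",d)
    L.append(cv2.resize(p[b:b+100,a:a+100],(400,400),interpolation=cv2.INTER_CUBIC))
    Wd=cloud(n,d); m=(np.hypot(Wd[...,0]-590,Wd[...,1]+78)<12); print(n,np.percentile(Wd[m][:,2],[5,25,50,75,95]))
cv2.imwrite("pics/c4.png",np.hstack(L))
E
```

```text
time: 7.98
ee_pos: [590.2, -79.6, 147.3]
ee_rot: [[0.052, 0.999, -0.003], [0.999, -0.052, -0.0], [-0.001, -0.002, -1.0]]
contact_force: [0.5, 0.0, 0.6]
finger_gap: 0.499
time: 8.4
ee_pos: [485.9, -74.2, 176.2]
ee_rot: [[0.054, 0.999, -0.005], [0.999, -0.054, 0.004], [0.003, -0.005, -1.0]]
contact_force: [-0.2, 0.6, 0.4]
finger_gap: 0.499Traceback (most recent call last):
  File "<stdin>", line 6, in <module>
    return _quantile_unchecked(
        a, q, axis, out, overwrite_input, method, keepdims, weights)
    return _ureduce(a,
                    func=_quantile_ureduce_func,
    ...<5 lines>...
                    overwrite_input=overwrite_input,
                    method=method)
    r = func(a, **kwargs)
    result = _quantile(arr,
                       quantiles=q,
    ...<2 lines>...
                       out=out,
                       weights=wgt)
    slices_having_nans = np.isnan(arr[-1, ...])
                                  ~~~^^^^^^^^^
IndexError: index -1 is out of bounds for axis 0 with size 0
```

```bash
python3 -m inch '[[[0,0,0,-36.2,5,0,0.5],[0,0,0,-36.2,12,0,0.5],[0,0,0,-36.3,20,0,0.5],[0,0,0,0,33,22,0.5],[0,0,0,0,33.4,22,0.5],[0,0,0,0,0,22,0.5],[0,0,0,0,0,0,0.5],[0,0,0,0,0,0,0.5]]]'
python3 - <<'E'
from h import *
L=[]
s=manip.get_state();P=s['ee_pos'];print(P,s['ee_rot'][:,1])
for n,(a,b) in dict(top=(280,190),side=(275,205)).items():
    p,d=manip.snapshot(n); cv2.imwrite(f"pics/{n}4.png",p); np.save(f"pics/{n}4.npy",d)
    L.append(cv2.resize(p[b:b+100,a:a+100],(400,400),interpolation=cv2.INTER_CUBIC))
    Wd=cloud(n,d); m=(d>0)&(np.hypot(Wd[...,0]-590,Wd[...,1]+78)<10); print(n,m.sum(),np.percentile(Wd[m][:,2],[5,25,50,75,95]) if m.any() else 0)
    print((np.array(proj(n,P))-[a,b])*4)
cv2.imwrite("pics/c4.png",np.hstack(L))
E
```

```text
time: 9.12
ee_pos: [589.4, -188.7, 109.6]
ee_rot: [[0.052, 0.999, -0.003], [0.999, -0.052, -0.0], [-0.001, -0.003, -1.0]]
contact_force: [0.4, 0.5, 0.2]
finger_gap: 0.499
[ 589.3788069  -188.66167536  109.63278368] [ 0.99862737 -0.05229321 -0.00296708]
top 57 [32.92120667 55.81678935 57.34592765 58.8010165  59.7550503 ]
[307.58518695 110.19934032]
side 58 [33.43988652 43.19603067 56.5777076  58.38560779 59.58877226]
[304.8128729  140.87076587]
```

View pics/c4.png

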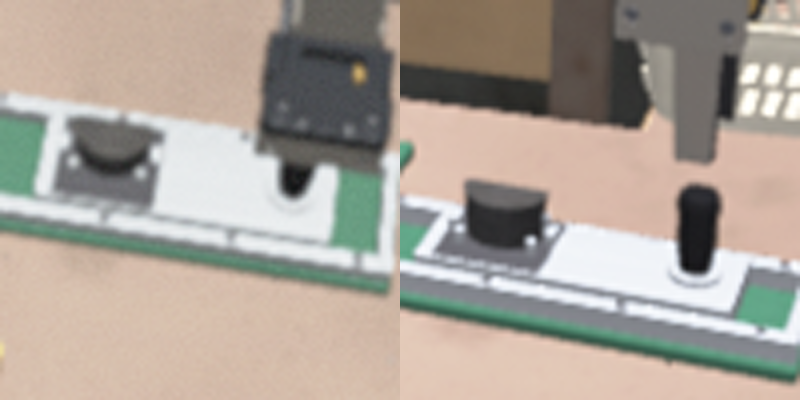

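The block is seated upright between the pins with its flat side toward the fence, and its top is at about 57.4 mm. Next I'll grip the knob.

```bash
python3 -m inch '[[[0,0,0,0,-4.5,0,0.5],[0,0,0,0,0,25,0.5],[0,0,0,0,0,25,0.5],[0,0,0,0,0,14.5,0.5],[0,0,0,0,0,0,0.5],[0,0,0,0,0,0,0.9],[0,0,0,0,0,0,0.9],[0,0,0,0,0,0,0.9]]]' 6
python3 -m inch '[[[0,0,0,0,0,0,0.9],[0,0,0,0,0,0,0.9],[0,0,0,0,0,0,0.9]]]'
```

```text
time: 9.88
ee_pos: [586.5, -188.5, 47.7]
ee_rot: [[0.052, 0.999, 0.003], [0.999, -0.052, -0.001], [-0.0, 0.003, -1.0]]
contact_force: [-0.5, -1.2, 0.4]
finger_gap: 0.305
time: 10.13
ee_pos: [586.1, -188.4, 47.4]
ee_rot: [[0.052, 0.999, 0.002], [0.999, -0.052, -0.0], [-0.0, 0.002, -1.0]]
contact_force: [-1.9, 0.5, 7.0]
finger_gap: 0.247
```

```bash
python3 -m inch '[[[0,0,0,6,0,0,0.9],[0,0,0,12,0,0,0.9],[0,0,0,12,0,0,0.9],[0,0,0,12,0,0,0.9],[0,0,0,8,0,0,0.9],[0,0,0,0,0,0,0.9]]]'
```

```text
time: 10.63
ee_pos: [589.0, -134.9, 47.0]
ee_rot: [[0.049, 0.999, 0.001], [0.999, -0.049, 0.002], [0.002, 0.001, -1.0]]
contact_force: [-2.0, 1.5, 8.3]
finger_gap: 0.246
```

```bash
python3 -m inch '[[[0,0,0,12,0,0,0.9],[0,0,0,14,0,0,0.9],[0,0,0,14,0,0,0.9],[0,0,0,14,0,0,0.9],[0,0,0,14,0,0,0.9],[0,0,0,14,0,0,0.9],[0,0,0,8,0,0,0.9],[0,0,0,0,0,0,0.9]]]'
python3 -m inch '[[[0,0,0,4,0,0,0.9],[0,0,0,3,0,0,0.9],[0,0,0,0,0,0,0.9]]]'
```

```text
time: 11.3
ee_pos: [593.9, -43.6, 46.9]
ee_rot: [[0.048, 0.999, 0.002], [0.999, -0.048, 0.003], [0.003, 0.001, -1.0]]
contact_force: [-0.2, 2.4, 7.7]
finger_gap: 0.248
time: 11.55
ee_pos: [594.1, -39.0, 46.9]
ee_rot: [[0.05, 0.999, 0.002], [0.999, -0.05, 0.001], [0.001, 0.002, -1.0]]
contact_force: [-0.2, 0.4, 7.4]
finger_gap: 0.245
```

```bash
python3 -m inch '[[[0,0,0,3,0,0,0.9],[0,0,0,2,0,0,0.9],[0,0,0,0,0,0,0.9]]]'
python3 -m inch '[[[0,0,0,2,0,0,0.9],[0,0,0,2,0,0,0.9],[0,0,0,0,0,0,0.9]]]'
python3 -m inch '[[[0,0,0,2,0,0,0.9],[0,0,0,2,0,0,0.9],[0,0,0,0,0,0,0.9]]]'
```

```text
time: 11.8
ee_pos: [594.4, -34.4, 46.9]
ee_rot: [[0.051, 0.999, 0.002], [0.999, -0.051, 0.001], [0.001, 0.002, -1.0]]
contact_force: [0.3, -0.2, 7.9]
finger_gap: 0.247
time: 12.05
ee_pos: [594.5, -31.4, 46.8]
ee_rot: [[0.051, 0.999, 0.002], [0.999, -0.051, -0.0], [-0.0, 0.002, -1.0]]
contact_force: [0.2, -2.6, 5.8]
finger_gap: 0.242
time: 12.3
ee_pos: [594.6, -30.0, 46.6]
ee_rot: [[0.053, 0.999, 0.003], [0.999, -0.053, -0.004], [-0.004, 0.003, -1.0]]
contact_force: [1.3, -6.7, 4.0]
finger_gap: 0.245
```

```bash
python3 -m inch '[[[0,0,0,0,0,0,0.9],[0,0,0,2,0,0,0.9],[0,0,0,2,0,0,0.9],[0,0,0,0,0,0,0.9],[0,0,0,0,0,0,0.9]]]' 15
```

```text
time: 12.72
ee_pos: [594.6, -30.0, 46.6]
ee_rot: [[0.056, 0.998, 0.003], [0.998, -0.056, -0.008], [-0.008, 0.003, -1.0]]
contact_force: [-0.3, -14.6, 2.9]
finger_gap: 0.242
```

The carriage is against its stop: y stayed at -30.0 while the force rose to 15 N, and travel was about 158 mm. I'll release and move toward the palm knob, predicted at (461.5, 87, 254).

```bash
python3 -m inch '[[[0,0,0,-3,0,0,0.9],[0,0,0,0,0,0,0.5],[0,0,0,0,0,0,0.5],[0,0,0,0,0,0,0.5],[0,0,0,0,0,-30,0.5],[0,0,0,0,0,-30,0.5],[0,0,0,0,0,-30,0.5],[0,0,0,0,-35,-20,0.5]]]'
python3 -m inch '[[[0,0,0,0,-35,-20,1],[0,0,0,0,-35,-20,1],[0,0,0,0,-35,-20,1],[0,0,0,0,0,-40,1],[0,0,0,0,0,-40,1],[0,0,0,0,0,0,1],[0,0,0,0,0,0,1]]]'
python3 - <<'E'
from h import *
s=manip.get_state();P=s['ee_pos'];print(P,s['ee_rot'][:,1])
C=np.radians(-3);pr=lambda x,y,z:[600.3+x*np.cos(C)-y*np.sin(C),79.9+x*np.sin(C)+y*np.cos(C),z]
L=[]
for n in("top","side"):
    p,d=manip.snapshot(n); cv2.imwrite(f"pics/{n}5.png",p)
    W=cloud(n,d); m=(d>0)&(p[...,2]>110)&(p[...,1]<70)&(p[...,0]<70)&(W[...,2]>215)&(np.hypot(W[...,0]-461,W[...,1]-87)<60)
    Q=W[m]; print(n,len(Q),Q.min(0).round(1) if len(Q) else'',Q.max(0).round(1) if len(Q) else '')
    v,u=np.nonzero(m); print("px",u.min(),u.max(),v.min(),v.max()) if len(u) else 0
    th=np.arange(0,6.4,.3); q=np.array([proj(n,pr(-139+20.5*np.cos(t),20.5*np.sin(t),254)) for t in th])
    print("model px",q.min(0).round(1),q.max(0).round(1))
    u,v=proj(n,pr(-40,-50,110)); a,b=int(u)-75,int(v)-75
    L.append(cv2.resize(p[b:b+150,a:a+100+33],(399,450),interpolation=cv2.INTER_CUBIC)); print(n,a,b)
cv2.imwrite("pics/c5.png",np.hstack(L))
E
```

```text
time: 13.38
ee_pos: [564.3, -24.1, 158.8]
ee_rot: [[0.049, 0.999, 0.007], [0.999, -0.049, -0.002], [-0.001, 0.008, -1.0]]
contact_force: [0.4, 1.8, 1.5]
finger_gap: 0.501
time: 13.97
ee_pos: [454.9, -18.4, 298.0]
ee_rot: [[0.049, 0.999, 0.004], [0.999, -0.049, 0.003], [0.004, 0.004, -1.0]]
contact_force: [-0.0, 0.5, -1.0]
finger_gap: 0.017
[454.85477509 -18.38664006 297.96419734] [ 0.99877903 -0.04924112  0.00397003]
top 0  
model px [204.5 208.7] [226.3 227.3]
top 182 143
side 200 [437.8  66.1 236.4] [472.  105.  256.8]
px 191 211 182 194
model px [190.2 179.7] [211.8 187.4]
side 172 158
```

View pics/c5.png

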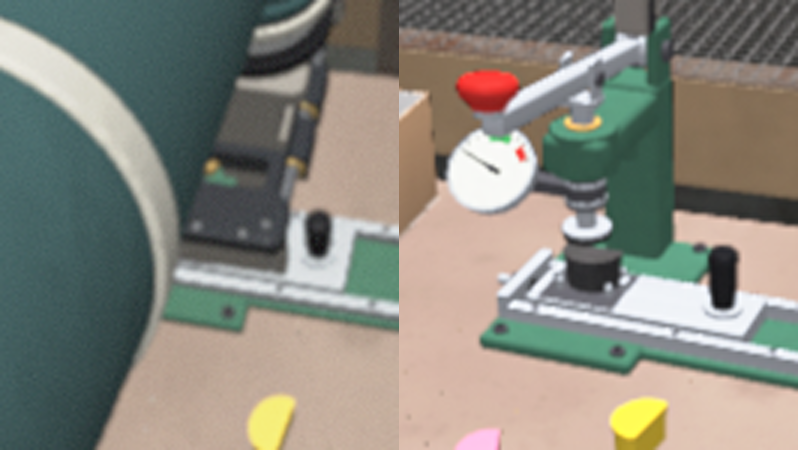

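```bash
python3 -m inch '[[[0,0,0,35,0.3,0,1],[0,0,0,35,0.3,0,1],[0,0,0,34.6,0.4,0,1],[0,0,0,0,0,15,1],[0,0,0,0,0,15,1],[0,0,0,0,0,5,1],[0,0,0,0,0,0,1],[0,0,0,0,0,0,1]]]' 20
python3 -m inch '[[[0,0,0,0,0,4,1],[0,0,0,0,0,4,1],[0,0,0,0,0,3,1],[0,0,0,0,0,0,1],[0,0,0,0,0,0,1]]]'
```

```text
time: 14.73
ee_pos: [460.1, 84.0, 260.5]
ee_rot: [[0.053, 0.999, -0.002], [0.999, -0.053, -0.001], [-0.001, -0.002, -1.0]]
contact_force: [0.4, -0.3, 0.6]
finger_gap: 0.003
time: 15.15
ee_pos: [460.2, 84.3, 250.2]
ee_rot: [[0.052, 0.999, -0.001], [0.999, -0.052, 0.0], [0.0, -0.001, -1.0]]
contact_force: [-2.1, -0.6, 3.7]
finger_gap: 0.003
```

```bash
python3 -m inch '[[[0,0,0,0,-1,5,1],[0,0,0,0,-1,6,1],[0,0,0,0,-1,6,1],[0,0,0,0,-1,6,1],[0,0,0,0,-0.7,5,1],[0,0,0,0,-0.5,4,1],[0,0,0,0,0,0,1]]]'
python3 -m inch '[[[0,0,0,0,-0.5,4,1],[0,0,0,0,-0.5,4,1],[0,0,0,0,-0.5,4,1],[0,0,0,0,0,0,1],[0,0,0,0,0,0,1]]]'
```

```text
time: 15.73
ee_pos: [455.3, 84.8, 217.6]
ee_rot: [[0.052, 0.999, -0.0], [0.999, -0.052, -0.0], [-0.0, -0.0, -1.0]]
contact_force: [-3.2, 0.5, 7.2]
finger_gap: 0.003
time: 16.15
ee_pos: [454.3, 84.8, 206.4]
ee_rot: [[0.052, 0.999, 0.001], [0.999, -0.052, 0.0], [0.0, 0.001, -1.0]]
contact_force: [-4.0, -0.7, 11.8]
finger_gap: 0.004
```

Now at about 12 N and 48 mm of sink, which should be just at the edge of green. I'll look at the dial.

```bash
python3 -m inch '[[[0,0,0,0,-0.3,3,1],[0,0,0,0,-0.2,3,1],[0,0,0,0,0,0,1],[0,0,0,0,0,0,1]]]'
python3 - <<'E'
from h import *
p,d=manip.snapshot("side"); cv2.imwrite("pics/side6.png",p); a,b=165,170
cv2.imwrite("pics/c6.png",cv2.resize(p[b:b+100,a:a+130],(780,600),interpolation=cv2.INTER_CUBIC))
E
```

```text
time: 16.48
ee_pos: [454.0, 84.8, 200.6]
ee_rot: [[0.052, 0.999, 0.001], [0.999, -0.052, 0.0], [0.001, 0.001, -1.0]]
contact_force: [-3.5, -1.1, 12.6]
finger_gap: 0.007
```

View pics/c6.png

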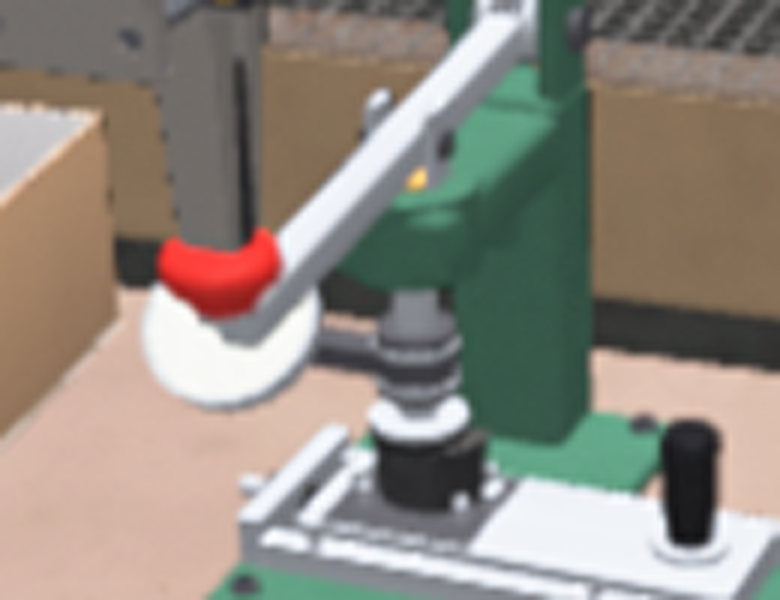

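The dial's upper half is hidden behind the lever and knob, but the pointer is clearly no longer in the visible lower-left part. Position and force both match the given curve (53 mm sunk, 12.6 N), so I'll go to mid green.

```bash
python3 -m inch '[[[0,0,0,0,-0.1,2,1],[0,0,0,0,-0.1,1.5,1],[0,0,0,0,0,0,1],[0,0,0,0,0,0,1],[0,0,0,0,0,0,1]]]'
python3 - <<'E'
from h import *
C=np.radians(-3);pr=lambda x,y,z:[600.3+x*np.cos(C)-y*np.sin(C),79.9+x*np.sin(C)+y*np.cos(C),z]
L=[]
for n in("top","side"):
    p,d=manip.snapshot(n); cv2.imwrite(f"pics/{n}7.png",p); W=cloud(n,d)
    m=(d>0)&(p[...,2]>110)&(p[...,1]<70)&(p[...,0]<70)&(W[...,2]>150)&(np.hypot(W[...,0]-454,W[...,1]-87)<60); Q=W[m]
    print(n,len(Q),Q.min(0).round(1) if len(Q) else'',Q.max(0).round(1) if len(Q) else '')
    a,b=(165,160) if n=="top" else(170,180)
    L.append(cv2.resize(p[b:b+80,a:a+66],(396,480),interpolation=cv2.INTER_CUBIC))
p0=cv2.imread("pics/side5.png")
cv2.imwrite("pics/c7.png",np.hstack(L))
E
```

```text
time: 16.95
ee_pos: [453.9, 84.9, 197.3]
ee_rot: [[0.052, 0.999, 0.001], [0.999, -0.052, 0.001], [0.001, 0.001, -1.0]]
contact_force: [-4.6, -0.1, 13.5]
finger_gap: 0.004
top 31 [434.5  67.5 187.5] [460.7  87.4 207.6]
side 155 [431.1  67.4 180.5] [460.9 103.9 203.4]
```

View pics/c7.png

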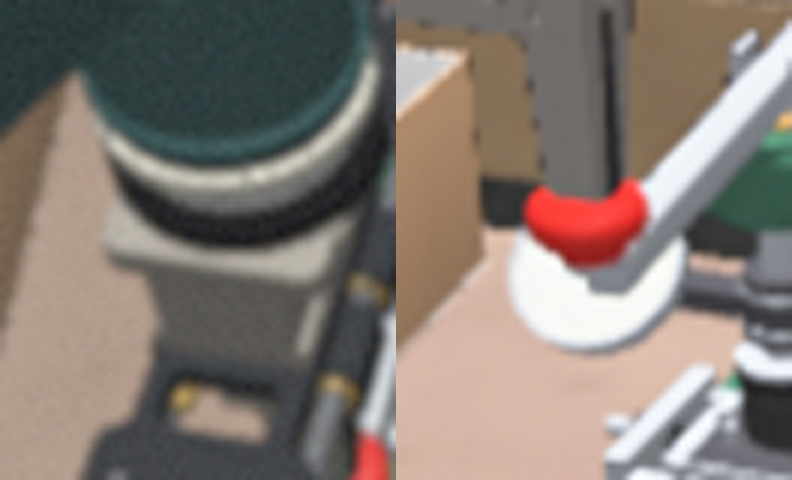

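The dial is again hidden behind the knob and lever in both views. The knob's depth drop of 56 mm, the TCP at 197 (57 mm sunk) and 13.5 N all point to mid green. Holding.

```bash
Z='[[[0,0,0,0,0,0,1],[0,0,0,0,0,0,1],[0,0,0,0,0,0,1],[0,0,0,0,0,0,1],[0,0,0,0,0,0,1],[0,0,0,0,0,0,1],[0,0,0,0,0,0,1],[0,0,0,0,0,0,1]]]'; :
python3 -m inch '[[[0,0,0,0,0,0,1],[0,0,0,0,0,0,1],[0,0,0,0,0,0,1],[0,0,0,0,0,0,1],[0,0,0,0,0,0,1],[0,0,0,0,0,0,1],[0,0,0,0,0,0,1],[0,0,0,0,0,0,1]]]'
python3 -m inch '[[[0,0,0,0,0,0,1],[0,0,0,0,0,0,1],[0,0,0,0,0,0,1],[0,0,0,0,0,0,1],[0,0,0,0,0,0,1],[0,0,0,0,0,0,1],[0,0,0,0,0,0,1],[0,0,0,0,0,0,1]]]'
python3 -m inch '[[[0,0,0,0,0,0,1],[0,0,0,0,0,0,1],[0,0,0,0,0,0,1],[0,0,0,0,0,0,1],[0,0,0,0,0,0,1],[0,0,0,0,0,0,1],[0,0,0,0,0,0,1],[0,0,0,0,0,0,1]]]'
python3 -m inch '[[[0,0,0,0,0,0,1],[0,0,0,0,0,0,1],[0,0,0,0,0,0,1],[0,0,0,0,0,0,1],[0,0,0,0,0,0,1],[0,0,0,0,0,0,1],[0,0,0,0,0,0,1],[0,0,0,0,0,0,1]]]'
python3 -m inch '[[[0,0,0,0,0,0,1],[0,0,0,0,0,0,1],[0,0,0,0,0,0,1],[0,0,0,0,0,0,1],[0,0,0,0,0,0,1],[0,0,0,0,0,0,1],[0,0,0,0,0,0,1],[0,0,0,0,0,0,1]]]'
python3 -m inch '[[[0,0,0,0,0,0,1],[0,0,0,0,0,0,1],[0,0,0,0,0,0,1],[0,0,0,0,0,0,1],[0,0,0,0,0,0,1],[0,0,0,0,0,0,1],[0,0,0,0,0,0,1],[0,0,0,0,0,0,1]]]'
```

```text
time: 17.72
ee_pos: [453.9, 84.8, 197.3]
ee_rot: [[0.052, 0.999, 0.001], [0.999, -0.052, 0.001], [0.001, 0.001, -1.0]]
contact_force: [-4.6, -1.0, 12.8]
finger_gap: 0.009
time: 18.38
ee_pos: [453.9, 84.9, 197.3]
ee_rot: [[0.052, 0.999, 0.001], [0.999, -0.052, 0.001], [0.001, 0.001, -1.0]]
contact_force: [-3.9, -1.2, 12.8]
finger_gap: 0.004
time: 19.05
ee_pos: [453.9, 84.8, 197.3]
ee_rot: [[0.052, 0.999, 0.001], [0.999, -0.052, 0.001], [0.001, 0.001, -1.0]]
contact_force: [-3.5, 0.2, 12.9]
finger_gap: 0.004
time: 19.72
ee_pos: [453.9, 84.9, 197.3]
ee_rot: [[0.052, 0.999, 0.001], [0.999, -0.052, 0.001], [0.001, 0.001, -1.0]]
contact_force: [-3.9, -1.1, 13.2]
finger_gap: 0.004
time: 20.38
ee_pos: [453.9, 84.9, 197.3]
ee_rot: [[0.052, 0.999, 0.001], [0.999, -0.052, 0.001], [0.001, 0.001, -1.0]]
contact_force: [-3.9, -0.2, 13.3]
finger_gap: 0.006
time: 21.05
ee_pos: [453.9, 84.9, 197.3]
ee_rot: [[0.052, 0.999, 0.001], [0.999, -0.052, 0.001], [0.001, 0.001, -1.0]]
contact_force: [-4.2, -0.1, 13.0]
finger_gap: 0.004
```

Held for 4.1 s, steady at 13 N and z = 197.3. Handing in while still holding.

```bash
python3 -c "
from workcell import manip
print(manip.job_done())"
```

```text
the job is handed in; nothing more can be done
None
```

The job is handed in, with the lever still held down in what I judge to be mid green. I could not confirm that on the dial itself, because the lever and knob hid the pointer in both cameras.

- **Seating:** The black heel block stands upright in the nest, flat face toward the fence. After I let go, its top measured about 57 mm (58 nominal).
- **Carriage:** It is home under the pad. The position stayed put while the push rose to about 15 N, after about 158 mm of travel.
- **Lever:** It was held steady for over 4 s at about 13 N. The knob had sunk about 57 mm by arm position and about 56 mm by camera depth, which matches the mid-green figures you gave. The lowest knob height read at any stop (197.3 mm) was about 14 mm of travel short of red.
- **Tan blocks:** I kept the arm away from the tan blocks and never touched them on purpose, but did not measure them again at the end.
- **Disagreement:** The two cameras differed by up to a few mm along x, so I corrected positions by contact and the arm's own readings.

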